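# Stand a table leg in the corner of the assembly board by way of a regrip cradle

## Robot

A 6-joint arm with a two-finger parallel gripper is mounted at the origin on the work surface. World frame = base frame: x ahead of the robot, y to its left, z up, the work surface at z = 0. Lengths are in m, angles in rad, forces in N, time in s.
With the tool pointing down it reaches from about 0.35 to 0.975 m from the base axis. Payload 4.9 kg.
Tool frame: the origin (TCP) lies on the centre line of the jaws, within the pads' length; the fingertips stand 14 mm ahead of it and the grasp point (between the pads) lies 5 mm behind it; x points along the fingers, z is the direction in which the jaws open and shut, and the axes are right-handed (so a half turn about x gives the same grasp; the last joint's range is limited). The gripper opens to 85 mm and grips with 20 to 120 N. Pads are 22 mm wide; open, the fingers measure 114 mm over their backs; the gripper's body (76 mm by 85 mm) begins 54 mm behind the grasp point. The pads swing forward as they close: fully open they stand 13 mm farther back than shut.
Start: joints at [-1.327, 0.053, 1.613, -0, 1.476, -0.119], TCP at [0.222, -0.584, 0.225] pointing down, gripper open.
Joint ranges: [-3.01, 3.01], [-1.01, 2.22], [0.06, 2.58], [-1.02, 4.17], [0.09, 2.62], [-3.14, 3.14]. Speed limits (rad/s): [2.57, 2.57, 3.14, 3.14, 3.14, 3.14].

## Interface

Orientations are given as a rotation vector (axis times angle).
In Python, from station import ctrl gives the robot as it stands.
- The arm moves only by the tool move_arm, never from a script. Its argument "increments" is a list that holds one entry, the list of rows, each a list of 4 numbers: the shift along the tool's x, y, z in units of 25 cm (1.0 is 25 cm), then the turn about the tool's x in units of 90 degrees (1.0 is 90 degrees). A call has 1 to 20 rows; each row shifts and turns the commanded pose from where the row before left it, along the tool's axes as they then stand; what a row does not reach is not made up. A row lasts 1/12 s, in which the tool goes at most 41.7 mm and 7.16 degrees, less where a joint would pass 70% of its speed; a pose out of reach is approached as far as the arm can. A call with a number of a shift or a turn outside -1 to 1 is refused whole. A call with a gripper value outside its range is refused whole. "gripper" is the closure, from 0 (fully open) to 1 (shut), set as the call begins (left out, the last holds). The fingers move at their own pace and stop on an object; "squeeze" is the grip in N (left out, the last holds). Time passes only in rows, so rows that do not move let the fingers close. It gives the time, the measured TCP pose, the force and the opening at its end, in the units of the state.
- ctrl.get_obs(): the state, without advancing time (a new reading comes with each control period).
- ctrl.get_image(name): name is "scene" or "top" or "wrist"; returns a dict with "pixels" (480x640x3 uint8, red, green, blue), "depth" (480x640 float32, m along the optical axis (not along the pixel's ray), 0 where there is no reading), "K" (3x3 intrinsics, pixels), "extrinsics" (4x4, takes a point from camera to world coordinates); the wrist camera has in their place "tool_from_camera" (4x4, takes a point from camera to tool coordinates, whose origin is the TCP and whose axes are the tool frame's). Camera axes: x right, y up, looking along -z (the intrinsics and any distortion apply to the point x, -y, -z); pixel columns grow to the right and rows downward; lengths in m; the calibration is good to about 2 mm. A picture is of the moment at which its call begins: read the wrist's pose just before it.
- ctrl.finish_job(): hands the job in, once; it reports no verdict.
Trained networks look in the newest picture that a camera, given by its name, has taken for a name from the list of things; names that differ only in an ending like _2 or _b are one class to them, and where a whole thing is asked for, a point or a joint stands for the part that bears it (a point fixed in the world has none). Each returns a list of dicts, best first, with "score" (0 to 1); they miss things now and then, are a little off and sometimes report something else, mostly with a low value. They report only what shows in the picture. A call takes as long as a camera call.
- ctrl.trace(camera, target): "region" (480x640 bool, what is visible of it) and "pixel" ([row, column] in pixels, amid what is visible of it).
The state is a dict: "t": time; "q": joint angles; "dq": joint speeds; "effort": joint torques, N m; "tool_pos": TCP position; "tool_rot": TCP orientation; "contact_force": force on the tool from outside, world axes, zero at the start; "wrist_torque": the same for the moment, N m; "opening": finger opening in m.
Only numpy, scipy, OpenCV 4.12 (cv2) and the standard library are available. Lean on these libraries where they do the work, as an engineer would, in place of code of your own. Each camera call takes 0.05 s, during which the arm holds its last target. There are 200 camera calls.

## Task

Stand the wooden table leg upright on the assembly board, rubber foot down and stud up, squared into the corner and close up against both battens. It lies flat, so first set it in the sloping cradle with its foot down on the stop, let go of it there, and take hold of it again at the new angle. Do not disturb the other things on the bench.

Things in the scene. Friction and masses are not known exactly. Their poses are not given: they have to be found in the camera images.
- leg_center (a point): Centre of the plain wooden table leg, a square bar 150 mm long, 34 x 34 mm, about 0.12 kg. Its x axis runs from the foot (flat end with thin black rubber pad, 75 mm away on -x) to the shoulder (75 mm on +x), where a steel stud, 8 mm across, stands out another 20 mm. y and z are square to its sides. It starts flat on the bench, centre 17 mm up.
- leg_stud (a point): Tip of the leg's steel stud, 95 mm from leg_center on the leg's +x axis.
- cradle: Fixed wooden cradle; origin on the bench under the centre of its 150 x 100 x 14 mm base. A sloping floor, 28 mm wide (narrower than the leg, free either side) and 115 mm long, rises at 45 degrees towards the cradle's +x. At its low end a cross stop for the foot, 32 mm high square to the slope; along the lowest 42 mm two cheeks, 42 mm apart, 22 mm above the floor.
- cradle_seat (a point): Where the leg's centre is when it lies on the cradle's slope, foot down on the stop: cradle frame x 6, y 0, z 101 mm. Axes are those of the cradle (not tilted). The leg stays there when let go, and may slide the last few mm down to the stop by itself.
- cradle_seat_stud (a point): Where the tip of the leg's stud is then: cradle frame x 73, y 0, z 168 mm.
- board: Fixed square plywood board, 150 x 150 mm, 18 mm thick, origin on the bench under its centre, z up. On it stand two battens 28 mm high and 22 mm wide that meet at a right angle: one has its inner face at x = +38 mm and runs along y, the other at y = +38 mm and runs along x.
- board_corner (a point): Inner corner of the two battens, on the board's upper face (board frame x 38, y 38, z 18 mm). The free area lies towards -x and -y of the board's axes.
- wheel_a: Bystander, to be left alone: a wooden wheel, disc 72 mm across, 32 mm thick, lying flat.
- wheel_b: Bystander, to be left alone: a wooden wheel, disc 80 mm across, 34 mm thick, lying flat.
- tape: Bystander, to be left alone: a tape measure, 62 x 34 x 44 mm high.
- driver: Bystander, to be left alone: a screwdriver lying on the bench.
- glue: Bystander, to be left alone: a glue bottle, 66 mm across, 150 mm high.
- jar: Bystander, to be left alone: a small closed jar, 60 mm across, 75 mm high.

How it is judged:
By the outcome, as a careful person would: the job done as asked, in the order asked, and still so for the second after the job is handed in, with the robot touching nothing.
It also fails if it takes over 54 s, if anything falls off the work surface, if the arm or the gripper's body presses on something with over 40 N, if the wrist force passes 120 N, or if a joint passes its speed limit or range.

## Working session

There is one attempt and no reset: what is moved stays moved. The work goes in short steps, Python scripts to look and compute and a tool call to move; the robot and the scene stay as the last step left them, time stands still between calls to the robot, and variables do not carry over. Pictures are saved under pics/ and viewed, about 8 in all and at most 12, crops included, and the job is handed in when it is done.

Besides the shell and the picture viewer there is one more tool, called after "Request:" by a JSON object that holds its "name" and its "arguments", one argument or row to a line. move_arm: Moves the arm, as the interface text tells. Shifts and turns lie within -1 to 1; 1 stands for 25 cm of shift or 90 degrees of turn. Its arguments: {"type":"object","properties":{"increments":{"type":"array","items":{"type":"array","items":{"type":"array","items":{"type":"number","minimum":-1,"maximum":1}}}},"gripper":{"type":"number"},"squeeze":{"type":"number"}},"required":["increments"]}

```bash
ls; mkdir -p pics; cat > h.py <<'E'
import numpy as np, cv2
from station import ctrl
from scipy.spatial.transform import Rotation as R
def img(name):
    o=ctrl.get_obs(); im=ctrl.get_image(name)
    if name=='wrist':
        T=np.eye(4); T[:3,:3]=R.from_rotvec(o['tool_rot']).as_matrix(); T[:3,3]=o['tool_pos']
        im['extrinsics']=T@np.array(im['tool_from_camera'])
    return im
def cloud(im):
    d=im['depth'];K=np.array(im['K']);v,u=np.mgrid[:480,:640]
    P=np.stack([(u-K[0,2])/K[0,0]*d,-(v-K[1,2])/K[1,1]*d,-d],-1)
    E=np.array(im['extrinsics']);W=P@E[:3,:3].T+E[:3,3]; W[d==0]=np.nan
    return W
def save(im,n): cv2.imwrite('pics/'+n,cv2.cvtColor(im['pixels'],cv2.COLOR_RGB2BGR))
E
python3 - <<'E'
from h import *
o=ctrl.get_obs(); print({k:np.round(v,3) for k,v in o.items()}); print(R.from_rotvec(o['tool_rot']).as_matrix().round(3))
for c in ['top','scene']:
    im=img(c);save(im,c+'0.png');W=cloud(im);print(c,np.array(im['K']).round(1).tolist(),np.array(im['extrinsics']).round(3).tolist(),[k for k in im])
    np.savez(c+'0.npz',W=W,px=im['pixels'])
    for n in ['leg_center','leg_stud','cradle','board','wheel_a','tape','driver','glue','jar']:
        for r in ctrl.trace(c,n)[:2]:
            m=r['region'];p=np.nanmedian(W[m],0); print(n,round(r['score'],2),np.round(r['pixel']),m.sum(),p.round(3))
E
```

```text
pics
{'t': np.float64(0.0), 'q': array([-1.327,  0.053,  1.614,  0.   ,  1.476, -0.119]), 'dq': array([ 0.   ,  0.   , -0.001, -0.002, -0.   , -0.001]), 'effort': array([-0.0000e+00, -3.9368e+01, -3.7018e+01, -0.0000e+00,  7.0000e-03,
       -0.0000e+00]), 'tool_pos': array([ 0.222, -0.584,  0.223]), 'tool_rot': array([ 0.939,  1.361, -0.937]), 'contact_force': array([0.689, 0.284, 0.269]), 'wrist_torque': array([0.025, 0.004, 0.02 ]), 'opening': np.float64(0.085)}
[[-0.001  0.935  0.355]
 [ 0.002  0.355 -0.935]
 [-1.     0.    -0.002]]
top [[444.1, 0.0, 316.7], [0.0, 444.1, 239.2], [0.0, 0.0, 1.0]] [[-0.0, 0.997, -0.078, 0.507], [-1.0, 0.001, 0.015, 0.004], [0.015, 0.078, 0.997, 1.042], [0.0, 0.0, 0.0, 1.0]] ['pixels', 'depth', 'K', 'extrinsics']
leg_center 0.87 [272. 309.] 974 [ 0.511 -0.003  0.034]
leg_stud 0.8 [271. 317.] 914 [ 0.511 -0.003  0.034]
leg_stud 0.27 [166. 309.] 642 [0.739 0.011 0.073]
cradle 0.7 [163. 389.] 499 [ 0.762 -0.178  0.022]
cradle 0.67 [258. 174.] 2983 [0.544 0.313 0.03 ]
board 0.89 [251. 426.] 4185 [ 0.562 -0.261  0.019]
wheel_a 0.6 [186. 251.] 1050 [0.713
[... 470 characters left out ...]
0.0, 1.0]] ['pixels', 'depth', 'K', 'extrinsics']
leg_center 0.88 [252. 294.] 1537 [ 0.525 -0.004  0.032]
leg_stud 0.62 [252. 290.] 1561 [ 0.525 -0.004  0.032]
cradle 0.56 [217. 437.] 3443 [0.563 0.312 0.015]
board 0.69 [323. 168.] 6675 [ 0.576 -0.265  0.018]
wheel_a 0.88 [220. 210.] 1022 [ 0.381 -0.135  0.03 ]
wheel_a 0.65 [311. 406.] 1614 [0.723 0.136 0.033]
tape 0.78 [181. 338.] 593 [0.392 0.148 0.04 ]
tape 0.45 [220. 208.] 1016 [ 0.382 -0.135  0.03 ]
driver 0.66 [405. 246.] 1155 [ 0.764 -0.178  0.022]
glue 0.7 [292. 482.] 2131 [0.759 0.257 0.095]
glue 0.42 [408. 243.] 1137 [ 0.766 -0.18   0.022]
jar 0.66 [350. 348.] 1282 [0.759 0.005 0.073]
jar 0.6 [222. 210.] 1015 [ 0.381 -0.135  0.03 ]
```

View pics/top0.png

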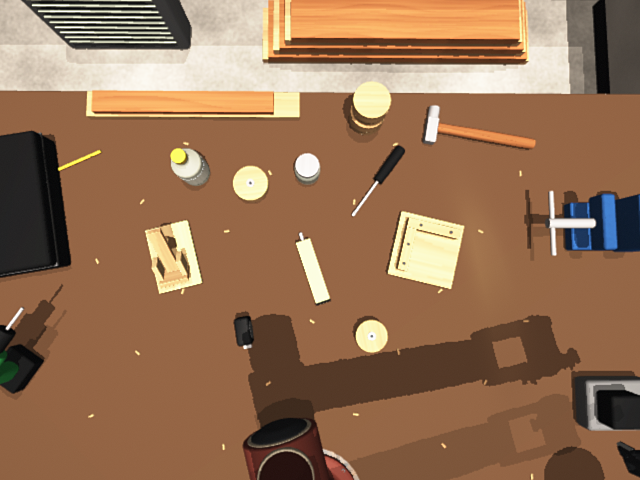

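View pics/scene0.png

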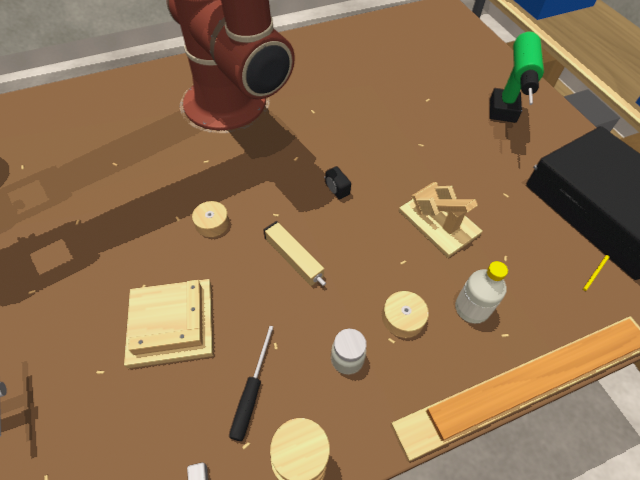

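```bash
cat > m.py <<'E'
from h import *
def box(P): 
    (c,s,a)=cv2.minAreaRect((P[:,:2]*1000).astype(np.float32)); return np.round(c,1),np.round(s,1),round(a,1)
for c in ['top','scene']:
    W=np.load(c+'0.npz')['W']
    def near(x,y,r,z0,z1): return W[(np.hypot(W[...,0]-x,W[...,1]-y)<r)&(W[...,2]>z0)&(W[...,2]<z1)]
    print(c)
    P=near(.52,-.003,.12,.030,.038);print(' leg',box(P),np.median(P[:,2]))
    P=near(.52,-.003,.12,.012,.024);print(' stud?',len(P),P[P[:,0]>.59].mean(0).round(3))
    P=near(.555,-.263,.13,.010,.06);print(' board',box(P))
    P=near(.555,-.263,.13,.015,.022);print(' boardtop',box(P),np.median(P[:,2]))
    P=near(.555,-.263,.13,.042,.052);print(' batten',box(P),np.median(P[:,2]))
    P=near(.555,.312,.13,.009,.2);print(' cradle',box(P))
    P=near(.555,.312,.13,.10,.2);print(' cr high',box(P),P[:,2].max())
    P=near(.555,.312,.13,.05,.075);print(' cr mid',box(P))
E
python3 m.py
python3 - <<'E'
import cv2
a=cv2.imread('pics/top0.png');b=cv2.imread('pics/scene0.png')
A=cv2.resize(a[205:305,135:215],(480,600),interpolation=cv2.INTER_CUBIC);B=cv2.resize(b[170:260,390:490],(320,288))
import numpy as np
C=np.zeros((600,800,3),np.uint8);C[:,:480]=A;C[:288,480:]=B
C[300:588,480:]=cv2.resize(a[205:295,382:470],(320,288))
cv2.imwrite('pics/crop0.png',C)
E
```

```text
top
 leg (array([512.3,  -1.7]), array([149.2,  33.4]), 18.7) 0.033922712533196675
 stud? 27 [0.596 0.026 0.02 ]
 board (array([ 563.6, -264.4]), array([152.3, 150.7]), 76.6)
 boardtop (array([ 563.5, -263.5]), array([150.6, 150.1]), 76.6) 0.017827310346145486
 batten (array([ 563.8, -263.1]), array([120.7, 119.8]), 76.8) 0.04569460328543207
 cradle (array([547.6, 320.4]), array([150.4, 101.3]), 14.5)
 cr high (array([588.4, 330.2]), array([28. , 28.7]), 15.1) 0.11839947648543758
 cr mid (array([535.4, 317.4]), array([106.2,  65.6]), 14.5)
scene
 leg (array([514.5,  -2.4]), array([150.8,  36.1]), 18.4) 0.03300823894071747
 stud? 218 [0.598 0.024 0.018]
 board (array([ 565.2, -264.8]), array([151. , 152.5]), 76.6)
 boardtop (array([ 565.5, -264.5]), array([150.3, 150.6]), 76.5) 0.017197890063952004
 batten (array([ 565.1, -264.1]), array([120.3, 121.7]), 76.4) 0.04502818308334294
 cradle (array([549.7, 319. ]), array([151. , 103.3]), 14.4)
 cr high (array([590.7, 329.7]), array([25.9, 29.3]), 16.1) 0.11878407586774309
 cr mid (array([538.2, 315.7]), array([106.6,  68. ]), 15.8)
```

View pics/crop0.png

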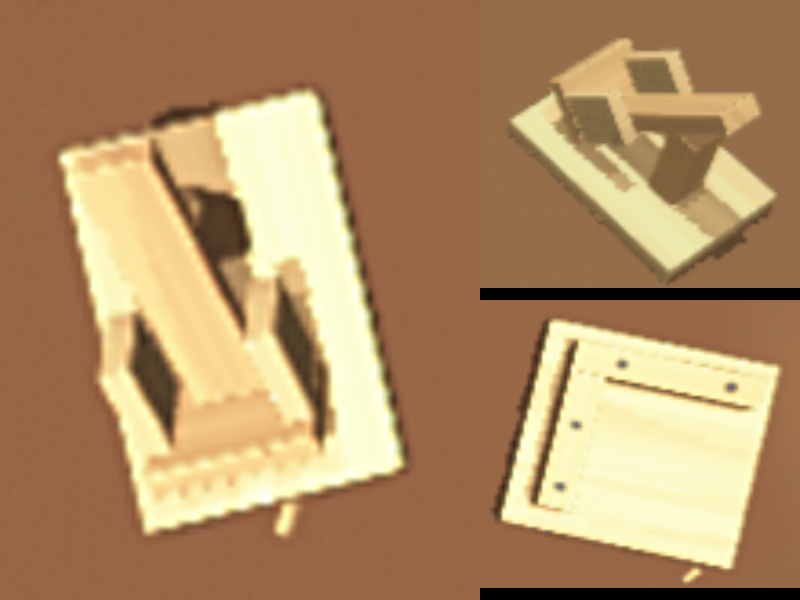

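The top view shows the leg at (314,268) with its stud at (302,237), the cradle at (174,258) with its high end up the picture, and the board at (426,250) with its battens at the top and left. The fitted sizes match the given ones (150x33, 150x101 and 150x150 mm).

Request:
{"name": "move_arm", "arguments": {
  "increments": [
    [[0.016, 0.107, -0.102, 0.026], [0.016, 0.107, -0.102, 0], [0.016, 0.107, -0.102, 0], [0.016, 0.107, -0.102, 0], [0.016, 0.107, -0.102, 0], [0.016, 0.107, -0.102, 0], [0.016, 0.107, -0.102, 0], [0.016, 0.107, -0.102, 0], [0.016, 0.107, -0.102, 0], [0.016, 0.107, -0.102, 0], [0.016, 0.107, -0.102, 0], [0.016, 0.107, -0.102, 0], [0.016, 0.107, -0.102, 0], [0.016, 0.107, -0.102, 0], [0.016, 0.107, -0.102, 0], [0.016, 0.107, -0.102, 0], [0.016, 0.107, -0.102, 0], [0.016, 0.107, -0.102, 0], [0, 0, 0, 0], [0, 0, 0, 0]]
  ],
  "gripper": 0,
  "squeeze": 30
}}

```text
t: 2.67
tool_pos: [0.5322, 0.0057, 0.1524]
tool_rot: [0.966, 1.346, -0.967]
contact_force: [0.5, -0.5, 0.0]
opening: 0.0855
```

```bash
cat >> h.py <<'E'
def pose():
    o=ctrl.get_obs();M=R.from_rotvec(o['tool_rot']).as_matrix()
    return o,M,np.degrees(np.arctan2(M[1,1],M[0,1]))
def go(x,y,z):
    "tool-axis shift in move units to world target TCP"
    o,M,a=pose(); return (M.T@(np.array([x,y,z])-o['tool_pos'])/.25).round(4)
def box(P): 
    (c,s,a)=cv2.minAreaRect((P[:,:2]*1000).astype(np.float32)); return np.round(c,1),np.round(s,1),round(a,1)
E
python3 - <<'E'
from h import *
o,M,a=pose();print(o['t'],o['tool_pos'].round(4),a,M.round(3).tolist(),o['q'].round(2))
im=img('wrist');save(im,'w1.png');W=cloud(im)
P=W[(np.hypot(W[...,0]-.513,W[...,1])<.12)&(W[...,2]>.028)&(W[...,2]<.04)];print(len(P),box(P),np.median(P[:,2]))
print(go(.5324,.0043,.018))
E
```

```text
2.6667 [0.5322 0.0057 0.1524] 18.646839369122922 [[-0.001, 0.948, 0.32], [-0.0, 0.32, -0.948], [-1.0, -0.001, -0.0]] [-0.13 -0.11  1.9  -0.    1.36  1.12]
9855 (array([514.6,  -1.8]), array([151.7,  34.2]), 18.6) 0.034652136241079545
[0.5382 0.002  0.0014]
```

View pics/w1.png

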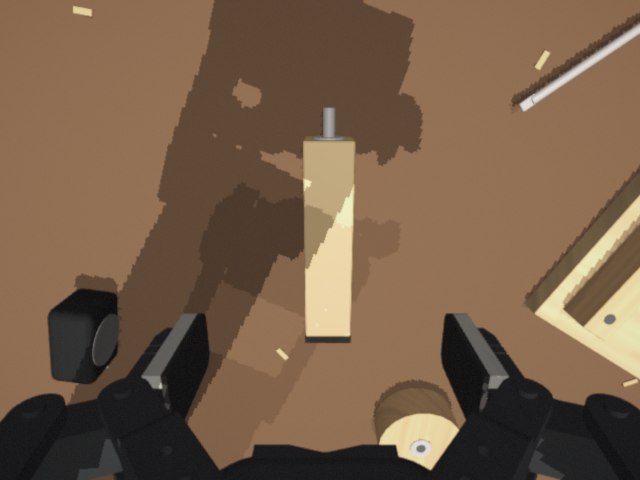

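The wrist view shows the leg centred between the open jaws (x≈329, rows 107–342), with nothing near the fingers.

Request:
{"name": "move_arm", "arguments": {
  "increments": [
    [[0.13, 0, 0.004, 0], [0.13, 0.004, 0, 0], [0.13, 0, 0, 0], [0.1, 0, 0, 0], [0.046, 0, 0, 0], [0, 0, 0, 0], [0, 0, 0, 0]]
  ]
}}

```text
t: 3.3
tool_pos: [0.5333, 0.0026, 0.0192]
tool_rot: [0.97, 1.344, -0.97]
contact_force: [0.3, 0.1, 0.3]
opening: 0.0856
```

Request:
{"name": "move_arm", "arguments": {
  "increments": [
    [[0, 0, 0, 0], [0, 0, 0, 0], [0, 0, 0, 0], [0, 0, 0, 0], [0, 0, 0, 0], [0, 0, 0, 0], [0, 0, 0, 0], [0, 0, 0, 0], [0, 0, 0, 0], [0, 0, 0, 0]]
  ],
  "gripper": 1,
  "squeeze": 25
}}

```text
t: 4.13
tool_pos: [0.5342, 0.0035, 0.0201]
tool_rot: [0.969, 1.343, -0.968]
contact_force: [-1.9, 0.3, 6.4]
opening: 0.033
```

Request:
{"name": "move_arm", "arguments": {
  "increments": [
    [[-0.1, 0, 0, 0], [-0.15, 0, 0, 0], [-0.15, 0, 0, 0], [-0.15, 0, 0, 0.0444], [-0.12, 0.0475, -0.1, 0], [-0.08, 0.0475, -0.121, 0], [0, 0.0475, -0.121, 0], [0, 0.0475, -0.121, 0], [0, 0.0475, -0.121, 0], [0, 0.0475, -0.121, 0], [0, 0.0475, -0.121, 0], [0, 0.0475, -0.121, 0], [0, 0.0475, -0.121, 0], [0, 0.0475, -0.121, 0], [0, 0, -0.021, 0], [0, 0, 0, 0], [0, 0, 0, 0]]
  ]
}}

```text
t: 5.55
tool_pos: [0.5723, 0.3258, 0.2053]
tool_rot: [1.019, 1.319, -1.022]
contact_force: [0.0, -0.2, -1.5]
opening: 0.0331
```

```bash
python3 - <<'E'
from h import *
o,M,a=pose();print(o['t'],o['tool_pos'].round(4),a,o['q'].round(2),o['opening'])
im=img('scene');W=cloud(im);a2=cv2.cvtColor(im['pixels'],cv2.COLOR_RGB2BGR)
c=cv2.resize(a2[60:300,280:600],(640,480));w=img('wrist')
cv2.imwrite('pics/s2.png',np.hstack([cv2.resize(c,(440,330)),cv2.resize(cv2.cvtColor(w['pixels'],cv2.COLOR_RGB2BGR),(360,330))]))
Y=np.radians(14.6);ca=np.array([.5486,.3197]);print(go(*(ca+25e-3*np.array([np.cos(Y),np.sin(Y)])),.2))
E
```

```text
5.55 [0.5723 0.3258 0.2053] 14.493198780072925 [ 0.4   0.14  1.55 -0.    1.45  1.72] 0.03313190531711361
[ 0.0231  0.0018 -0.0044]
```

View pics/s2.png

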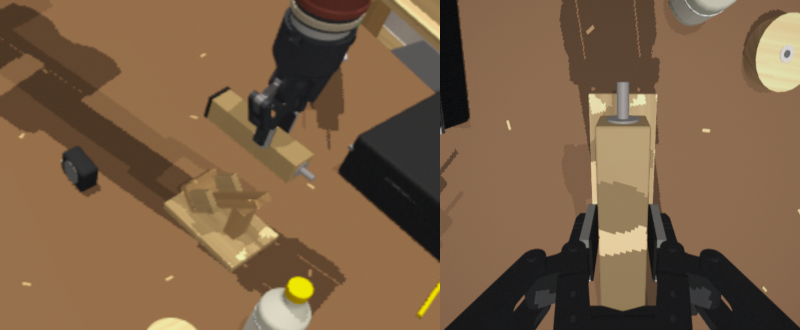

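Request:
{"name": "move_arm", "arguments": {
  "increments": [
    [[0.1, 0, 0, 0], [0.1, 0, 0, 0], [0.06, 0, 0, 0], [0, 0, 0, 0]]
  ],
  "squeeze": 20
}}

```text
t: 5.98
tool_pos: [0.5708, 0.3239, 0.137]
tool_rot: [1.018, 1.321, -1.028]
contact_force: [-0.7, -1.4, -2.6]
opening: 0.0324
```

Request:
{"name": "move_arm", "arguments": {
  "increments": [
    [[0.016, 0, 0, 0], [0.016, 0, 0, 0], [0.016, 0, 0, 0], [0, 0, 0, 0]]
  ]
}}

```text
t: 6.32
tool_pos: [0.5737, 0.3259, 0.1356]
tool_rot: [1.022, 1.316, -1.02]
contact_force: [-10.5, -5.6, 16.0]
opening: 0.033
```

```bash
cat >> h.py <<'E'
def tilt(ang, P0, half=.012, z0=.04,cam='wrist'):
    "leg upper-face line in the vertical plane through P0 along yaw ang (deg): returns u,z fit"
    W=cloud(img(cam)).reshape(-1,3);W=W[np.isfinite(W[:,0])]
    A=np.radians(ang);d=W[:,:2]-P0[:2];u=d@[np.cos(A),np.sin(A)];v=d@[-np.sin(A),np.cos(A)]
    m=(abs(v)<half)&(W[:,2]>z0)&(abs(u)<.14);return u[m],W[m,2]
E
python3 - <<'E'
from h import *
o,M,a=pose();print(o['t'],o['tool_pos'].round(4),a,o['contact_force'])
u,z=tilt(a,o['tool_pos'])
for k in np.arange(-.1,.12,.01):
    m=abs(u-k)<.005
    if m.sum()>5: print(round(k,2),m.sum(),np.percentile(z[m],[10,50,90]).round(4))
E
```

```text
6.3167 [0.5737 0.3259 0.1356] 14.44432655935688 [-10.46989686  -5.63421003  16.00597338]
-0.06 623 [0.1477 0.1484 0.149 ]
-0.05 1034 [0.1481 0.1488 0.1494]
-0.04 1128 [0.1484 0.1491 0.1497]
-0.03 1184 [0.1488 0.1494 0.1501]
-0.02 1255 [0.1492 0.1498 0.1505]
-0.01 1356 [0.1494 0.1502 0.1509]
-0.0 1441 [0.1498 0.1505 0.1512]
0.01 5249 [0.1507 0.2188 0.2241]
0.02 2210 [0.1506 0.1515 0.2282]
0.03 1782 [0.1509 0.1516 0.1524]
0.04 1915 [0.1513 0.152  0.1527]
0.05 2430 [0.1474 0.1521 0.153 ]
0.06 1155 [0.1321 0.1391 0.1443]
0.07 661 [0.1375 0.1393 0.1405]
```

Request:
{"name": "move_arm", "arguments": {
  "increments": [
    [[-0.05, 0, 0, 0], [-0.02, -0.05, 0, 0], [0, -0.05, 0, 0], [0.03, 0, 0, 0], [0.03, 0, 0, 0], [0.016, 0, 0, 0], [0.016, 0, 0, 0], [0.016, 0, 0, 0], [0, 0, 0, 0]]
  ]
}}

```text
t: 7.12
tool_pos: [0.5466, 0.3196, 0.1186]
tool_rot: [1.017, 1.322, -1.026]
contact_force: [-8.6, -0.8, 6.6]
opening: 0.0328
```

```bash
cat >> h.py <<'E'
def rep():
    o,M,a=pose();Y=np.radians(14.6);d=o['tool_pos'][:2]-[.5486,.3197]
    print(o['t'],o['tool_pos'].round(4),'yaw',round(a,1),'cradle x,y',(d@[np.cos(Y),np.sin(Y)]).round(4),(d@[-np.sin(Y),np.cos(Y)]).round(4),'F',o['contact_force'].round(1),'open',o['opening'].round(4))
    u,z=tilt(a,o['tool_pos'])
    for k in np.arange(-.1,.12,.02):
        m=abs(u-k)<.005
        if m.sum()>5: print(round(k,2),m.sum(),np.percentile(z[m],[10,50,90]).round(4))
E
python3 -c "from h import *;rep()"
```

```text
Traceback (most recent call last):
  File "h.py", line 31, in rep
    print(o['t'],o['tool_pos'].round(4),'yaw',round(a,1),'cradle x,y',(d@[np.cos(Y),np.sin(Y)]).round(4),(d@[-np.sin(Y),np.cos(Y)]).round(4),'F',o['contact_force'].round(1),'open',o['opening'].round(4))
                                                                                                                                                                                    ^^^^^^^^^^^^^^^^^^
AttributeError: 'float' object has no attribute 'round'
```

```bash
sed -i "s/o\['opening'\].round(4)/round(float(o['opening']),4)/" h.py
python3 -c "from h import *;rep()"
```

```text
7.1167 [0.5466 0.3196 0.1186] yaw 14.5 cradle x,y -0.002 0.0004 F [-8.6 -0.8  6.6] open 0.0328
-0.08 471 [0.1054 0.1069 0.1084]
-0.06 576 [0.1127 0.1141 0.1155]
-0.04 710 [0.1199 0.1213 0.1228]
-0.02 907 [0.1271 0.1286 0.13  ]
0.0 1163 [0.1342 0.1358 0.1373]
0.02 2085 [0.1416 0.1436 0.2109]
0.04 2083 [0.1487 0.1502 0.1518]
0.06 1865 [0.1106 0.1345 0.1439]
```

Request:
{"name": "move_arm", "arguments": {
  "increments": [
    [[-0.02, 0.056, 0, 0], [0.008, 0, 0, 0], [0.008, 0, 0, 0], [-0.017, 0.036, 0, 0], [0.008, 0, 0, 0], [0.008, 0, 0, 0], [0.012, 0, 0, 0], [0.012, 0, 0, 0], [0, 0, 0, 0]]
  ]
}}

```text
t: 7.92
tool_pos: [0.5709, 0.3262, 0.121]
tool_rot: [1.021, 1.319, -1.022]
contact_force: [-17.5, -5.6, 26.6]
opening: 0.0332
```

```bash
python3 -c "from h import *;rep()"
```

```text
7.9167 [0.5709 0.3262 0.121 ] yaw 14.5 cradle x,y 0.0232 0.0006 F [-17.5  -5.6  26.6] open 0.0332
-0.08 378 [0.1026 0.1046 0.1063]
-0.06 481 [0.1122 0.1141 0.1161]
-0.04 615 [0.1219 0.1238 0.1258]
-0.02 803 [0.1314 0.1335 0.1355]
0.0 1105 [0.1412 0.1432 0.145 ]
0.02 2081 [0.151  0.1537 0.2136]
0.04 2977 [0.1577 0.161  0.1626]
0.06 1042 [0.1348 0.1563 0.159 ]
```

Request:
{"name": "move_arm", "arguments": {
  "increments": [
    [[0.012, 0, 0, 0], [0.012, 0, 0, 0], [0.012, 0, 0, 0], [0.0, 0, 0, 0], [0, 0, 0, 0]]
  ]
}}

```text
t: 8.38
tool_pos: [0.5719, 0.3263, 0.1148]
tool_rot: [1.022, 1.318, -1.02]
contact_force: [-20.4, -8.9, 35.3]
opening: 0.0333
```

```bash
python3 -c "from h import *;rep()"
```

```text
8.3833 [0.5719 0.3263 0.1148] yaw 14.5 cradle x,y 0.0242 0.0006 F [-20.4  -8.9  35.3] open 0.0333
-0.08 278 [0.089  0.0913 0.0939]
-0.06 366 [0.1017 0.1044 0.1068]
-0.04 496 [0.1145 0.117  0.1196]
-0.02 689 [0.1271 0.1298 0.1324]
0.0 976 [0.14   0.1427 0.1452]
0.02 2026 [0.153  0.1565 0.2074]
0.04 4112 [0.1533 0.1584 0.1632]
0.06 927 [0.1593 0.162  0.1639]
```

Request:
{"name": "move_arm", "arguments": {
  "increments": [
    [[0.012, 0, 0, 0], [0.012, 0, 0, 0], [0.012, 0, 0, 0], [0.0, 0, 0, 0], [0, 0, 0, 0]]
  ]
}}

```text
t: 8.85
tool_pos: [0.5726, 0.3266, 0.1091]
tool_rot: [1.022, 1.317, -1.019]
contact_force: [-27.3, -11.6, 47.0]
opening: 0.0332
```

```bash
python3 -c "from h import *;rep()"
```

```text
8.85 [0.5726 0.3266 0.1091] yaw 14.5 cradle x,y 0.025 0.0006 F [-27.3 -11.6  47. ] open 0.0332
-0.08 206 [0.0748 0.0773 0.0809]
-0.06 253 [0.0904 0.0938 0.0971]
-0.04 346 [0.1068 0.1102 0.1136]
-0.02 513 [0.1233 0.1266 0.1297]
0.0 801 [0.1395 0.143  0.1459]
0.02 1885 [0.156  0.1606 0.2019]
0.04 3716 [0.1487 0.1554 0.1593]
0.06 313 [0.1625 0.1639 0.1653]
```

Request:
{"name": "move_arm", "arguments": {
  "increments": [
    [[-0.02, 0, 0, 0], [-0.016, 0, 0, 0], [0, 0, 0, 0]]
  ]
}}

```text
t: 9.15
tool_pos: [0.5725, 0.3265, 0.1094]
tool_rot: [1.024, 1.316, -1.018]
contact_force: [-6.6, -0.8, 14.3]
opening: 0.0331
```

Request:
{"name": "move_arm", "arguments": {
  "increments": [
    [[0, 0, 0, 0], [0, 0, 0, 0], [0, 0, 0, 0], [0, 0, 0, 0], [0, 0, 0, 0], [0, 0, 0, 0], [0, 0, 0, 0], [0, 0, 0, 0]]
  ],
  "gripper": 0
}}

```text
t: 9.82
tool_pos: [0.5708, 0.3256, 0.1058]
tool_rot: [1.021, 1.318, -1.022]
contact_force: [0.2, -0.7, -0.0]
opening: 0.0854
```

```bash
python3 -c "
from h import *;rep();im=img('scene');a2=cv2.cvtColor(im['pixels'],cv2.COLOR_RGB2BGR)
cv2.imwrite('pics/s3.png',cv2.resize(a2[100:300,320:600],(700,500)))"
```

```text
9.8167 [0.5708 0.3256 0.1058] yaw 14.4 cradle x,y 0.0229 0.0001 F [ 0.2 -0.7 -0. ] open 0.0854
-0.08 181 [0.0722 0.0748 0.0778]
-0.06 228 [0.088  0.0912 0.0948]
-0.04 326 [0.1046 0.1083 0.1115]
-0.02 479 [0.1216 0.1249 0.1283]
0.0 767 [0.1384 0.1417 0.145 ]
0.02 1293 [0.1549 0.1585 0.1617]
0.04 4089 [0.1509 0.1568 0.1603]
0.06 537 [0.1636 0.1651 0.1668]
```

View pics/s3.png

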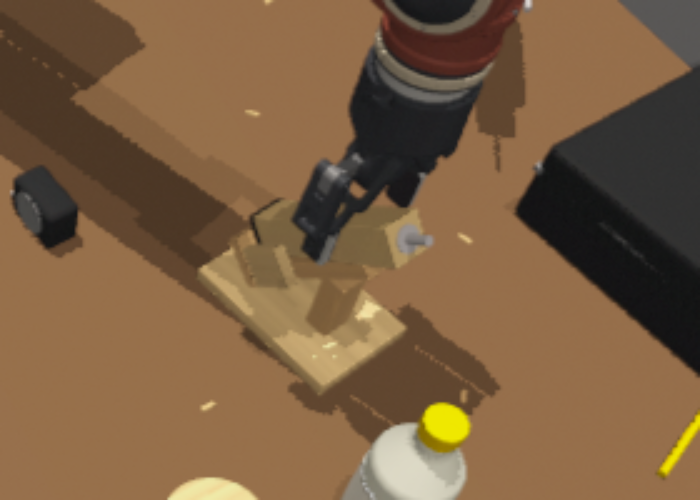

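The leg lies in the cradle but at about 40°. Its foot corner is hung up on the stop about 10 mm off the floor. I'll regrip, shift it up the slope and let it drop.

Request:
{"name": "move_arm", "arguments": {
  "increments": [
    [[-0.04, 0, 0, 0], [-0.036, 0, 0, 0], [0, 0, 0, 0]]
  ]
}}

```text
t: 10.17
tool_pos: [0.5725, 0.3264, 0.1285]
tool_rot: [1.025, 1.315, -1.017]
contact_force: [0.7, 0.0, 0.6]
opening: 0.0852
```

Request:
{"name": "move_arm", "arguments": {
  "increments": [
    [[0, 0, 0, 0], [0, 0, 0, 0], [0, 0, 0, 0], [0, 0, 0, 0], [0, 0, 0, 0], [0, 0, 0, 0], [0, 0, 0, 0], [0, 0, 0, 0], [0, 0, 0, 0], [-0.014, 0.016, 0, 0], [-0.014, 0.016, 0, 0], [-0.006, 0, 0, 0], [0, 0, 0, 0]]
  ],
  "gripper": 1,
  "squeeze": 20
}}

```text
t: 11.25
tool_pos: [0.5795, 0.3279, 0.1344]
tool_rot: [1.023, 1.317, -1.02]
contact_force: [-0.2, -0.9, -0.9]
opening: 0.0335
```

Request:
{"name": "move_arm", "arguments": {
  "increments": [
    [[0, 0, 0, 0], [0, 0, 0, 0], [0, 0, 0, 0], [0, 0, 0, 0], [0, 0, 0, 0], [0, 0, 0, 0], [0, 0, 0, 0], [0, 0, 0, 0]]
  ],
  "gripper": 0
}}

```text
t: 11.92
tool_pos: [0.5785, 0.3276, 0.1334]
tool_rot: [1.021, 1.318, -1.021]
contact_force: [0.2, 0.1, 1.2]
opening: 0.0854
```

```bash
python3 -c "
from h import *;rep()"
```

```text
11.9167 [0.5785 0.3276 0.1334] yaw 14.5 cradle x,y 0.031 0.0001 F [0.2 0.1 1.2] open 0.0854
-0.08 142 [0.065  0.0686 0.0737]
-0.06 178 [0.0848 0.0892 0.0929]
-0.04 242 [0.1055 0.1095 0.1132]
-0.02 374 [0.1253 0.1296 0.1335]
0.0 585 [0.1454 0.1495 0.1536]
0.02 2387 [0.161  0.1639 0.1661]
0.04 1818 [0.1439 0.1486 0.1702]
```

Seated: the slope measures 45.3° and the shoulder corner is where it should be. Next I grip it again near the stud.

Request:
{"name": "move_arm", "arguments": {
  "increments": [
    [[0, 0.024, 0, 0], [0, 0.024, 0, 0], [0, 0, 0, 0], [0, 0, 0, 0]]
  ]
}}

```text
t: 12.3
tool_pos: [0.5907, 0.3306, 0.1335]
tool_rot: [1.022, 1.318, -1.021]
contact_force: [-0.5, 0.6, -0.3]
opening: 0.085
```

Request:
{"name": "move_arm", "arguments": {
  "increments": [
    [[0, 0, 0, 0], [0, 0, 0, 0], [0, 0, 0, 0], [0, 0, 0, 0], [0, 0, 0, 0], [0, 0, 0, 0], [0, 0, 0, 0], [0, 0, 0, 0], [0, 0, 0, 0], [0, 0, 0, 0]]
  ],
  "gripper": 1,
  "squeeze": 25
}}

```text
t: 13.13
tool_pos: [0.5901, 0.3306, 0.1336]
tool_rot: [1.021, 1.318, -1.021]
contact_force: [-0.7, -1.4, 1.7]
opening: 0.0333
```

Request:
{"name": "move_arm", "arguments": {
  "increments": [
    [[-0.05, 0.02, 0, 0], [-0.1, 0, 0, 0], [-0.12, 0, 0, 0], [-0.12, 0, 0, 0], [-0.08, 0, 0, 0], [0, 0, 0, 0]]
  ]
}}

```text
t: 13.63
tool_pos: [0.598, 0.3329, 0.2589]
tool_rot: [1.029, 1.312, -1.012]
contact_force: [1.0, 0.4, -0.3]
opening: 0.0335
```

```bash
python3 -c "
from h import *;rep();print(go(.5639,-.3404,.25))"
```

```text
13.6333 [0.598  0.3329 0.2589] yaw 14.4 cradle x,y 0.0511 0.0004 F [ 1.   0.4 -0.3] open 0.0335
-0.1 54 [0.1867 0.1877 0.1889]
-0.08 118 [0.201  0.2052 0.209 ]
-0.06 146 [0.2215 0.225  0.2285]
-0.04 283 [0.0855 0.2453 0.2501]
-0.02 590 [0.0989 0.2628 0.2697]
0.0 1111 [0.1118 0.2832 0.2906]
0.02 2563 [0.2751 0.2818 0.3509]
[ 0.0128 -0.7996  2.5736]
```

Request:
{"name": "move_arm", "arguments": {
  "increments": [
    [[0, -0.0444, 0.143, 0], [0, -0.0444, 0.143, 0], [0, -0.0444, 0.143, 0], [0, -0.0444, 0.143, 0], [0, -0.0444, 0.143, 0], [0, -0.0444, 0.143, 0], [0, -0.0444, 0.143, 0], [0, -0.0444, 0.143, 0], [0, -0.0444, 0.143, 0], [0, -0.0444, 0.143, 0], [0, -0.0444, 0.143, 0], [0, -0.0444, 0.143, 0], [0, -0.0444, 0.143, 0], [0, -0.0444, 0.143, 0], [0, -0.0444, 0.143, 0], [0, -0.0444, 0.143, 0], [0, -0.0444, 0.143, 0], [0, -0.0444, 0.143, 0]]
  ]
}}

```text
t: 15.18
tool_pos: [0.5609, -0.3425, 0.2479]
tool_rot: [1.022, 1.322, -1.022]
contact_force: [-0.1, 0.2, -0.7]
opening: 0.0331
```

Request:
{"name": "move_arm", "arguments": {
  "increments": [
    [[0, 0, 0, 0.073], [0, 0, 0, 0.073], [0, 0, 0, 0.073], [0, 0, 0, 0.073], [0, 0, 0, 0.073], [0, 0, 0, 0.073], [0, 0, 0, 0.073], [0, 0, 0, 0.073], [0, 0, 0, 0.073], [0, 0, 0, 0.073], [0, 0, 0, 0.073], [0, 0, 0, 0.073], [0, 0, 0, 0.073], [0, 0, 0, 0.073], [0, 0, 0, 0.073], [0, 0, 0, 0.073], [0, 0, 0, 0.073], [0, 0, 0, 0.067], [0, 0, 0, 0], [0, 0, 0, 0]]
  ]
}}

```text
t: 16.85
tool_pos: [0.5615, -0.3408, 0.2486]
tool_rot: [-2.096, 0.24, 2.103]
contact_force: [0.5, 0.0, -1.5]
opening: 0.0335
```

```bash
cat >> h.py <<'E'
BO=np.array([.5645,-.2645]);EX=np.array([.9728,-.2317]);EY=np.array([.2317,.9728])
def repb(cam='wrist'):
    o,M,a=pose();d=o['tool_pos'][:2]-BO
    print(o['t'].round(2),o['tool_pos'].round(4),'yaw',round(a,1),'board mm',(d@EX*1e3).round(1),(d@EY*1e3).round(1),'F',o['contact_force'].round(1),'open',round(float(o['opening']),4),'q6',o['q'][5].round(2))
    im=img(cam);W=cloud(im);b=np.stack([(W[...,:2]-BO)@EX,(W[...,:2]-BO)@EY,W[...,2]],-1)*1e3
    return im,b
E
python3 - <<'E'
from h import *
im,b=repb();save(im,'w4.png');im2,b2=repb('scene')
x,y,z=b.reshape(-1,3).T
for nm,mm in [('top',(abs(x)<90)&(abs(y)<90)&(abs(z-46)<4)),('board',(abs(x)<90)&(abs(y)<90)&(abs(z-18)<3))]:
    print(nm,mm.sum(), np.percentile(x[mm],[1,50,99]).round(1) if mm.any() else '',np.percentile(y[mm],[1,50,99]).round(1) if mm.any() else '',np.median(z[mm]) if mm.any() else '')
E
```

```text
Traceback (most recent call last):
  File "h.py", line 39, in repb
    print(o['t'].round(2),o['tool_pos'].round(4),'yaw',round(a,1),'board mm',(d@EX*1e3).round(1),(d@EY*1e3).round(1),'F',o['contact_force'].round(1),'open',round(float(o['opening']),4),'q6',o['q'][5].round(2))
          ^^^^^^^^^^^^
AttributeError: 'float' object has no attribute 'round'
```

```bash
sed -i "s/o\['t'\].round(2)/round(float(o['t']),2)/" h.py
python3 - <<'E'
from h import *
im,b=repb();s,b2=repb('scene');t=img('top')
f=lambda i:cv2.cvtColor(i['pixels'],cv2.COLOR_RGB2BGR)
cv2.imwrite('pics/w4.png',np.hstack([cv2.resize(f(im),(400,300)),cv2.resize(f(s)[160:400,80:400],(400,300))]))
for bb in (b,b2):
  x,y,z=bb.reshape(-1,3).T
  for nm,mm in [('top',(abs(x)<90)&(abs(y)<90)&(abs(z-46)<3)),('board',(abs(x)<90)&(abs(y)<90)&(abs(z-18)<3)),('leg',(abs(x-17)<35)&(abs(y+40)<150)&(z>120)&(z<250))]:
    if mm.sum()>20: print(nm,mm.sum(), np.percentile(x[mm],[1,50,99]).round(1),np.percentile(y[mm],[1,50,99]).round(1),np.median(z[mm]).round(1))
E
```

```text
16.85 [ 0.5615 -0.3408  0.2486] yaw -103.1 board mm 14.7 -74.9 F [ 0.5  0.  -1.5] open 0.0335 q6 2.71
16.9 [ 0.5616 -0.3409  0.2491] yaw -103.1 board mm 14.9 -75.0 F [ 0.5 -0.3 -1.3] open 0.0331 q6 2.71
top 1103 [-53.1  51.7  60.9] [-60.2 -39.3  38.1] 46.5
board 10779 [-72.7 -19.6  74.9] [-74.8 -37.8  43.7] 18.7
leg 1665 [-1.7 14.7 30.8] [-48.2 -21.5  25.3] 222.9
top 1366 [-56.2  42.6  60.9] [-57.7  39.3  59.8] 45.1
board 3731 [-71.8  -1.   75.5] [-73.7  -5.   74.3] 17.2
leg 2428 [-1.9 26.4 32.3] [-78.6 -21.4  24.1] 212.7
```

View pics/w4.png

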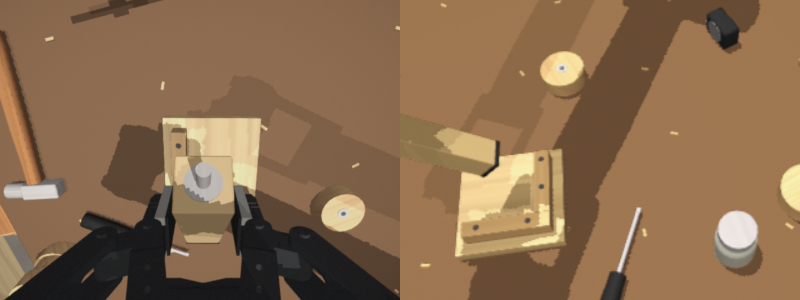

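Request:
{"name": "move_arm", "arguments": {
  "increments": [
    [[0.13, 0, 0, 0.003], [0.13, 0, 0, 0], [0.13, 0, 0, 0], [0.09, 0, 0, 0], [0.04, 0, 0, 0], [0.016, -0.016, 0, 0], [0.012, -0.016, 0, 0], [0, -0.014, 0, 0], [0, 0, 0, 0], [0, 0, 0, 0]]
  ],
  "squeeze": 20
}}

```text
t: 17.83
tool_pos: [0.5659, -0.3297, 0.1154]
tool_rot: [-2.099, 0.248, 2.094]
contact_force: [1.0, 0.7, 0.1]
opening: 0.0337
```

```bash
cat >> h.py <<'E'
def lean():
    im,b=repb(); x,y,z=b.reshape(-1,3).T
    T=(pose()[0]['tool_pos'][:2]-BO)*1e3; ty=T@EY;tx=T@EX
    # leg points seen by the wrist: stud-side region
    m=(abs(x-tx)<12)&(y>ty-90)&(y<ty+60)&(z>40)&(z<260)
    for k in range(-90,60,10):
        q=m&(abs(y-ty-k)<4)
        if q.sum()>10: print(k,q.sum(),np.percentile(z[q],[5,50,95]).round(1))
E
python3 -c "
from h import *;lean()"
```

```text
17.83 [ 0.5659 -0.3297  0.1154] yaw -103.5 board mm 16.5 -63.1 F [1.  0.7 0.1] open 0.0337 q6 2.74
-30 1279 [124.7 128.5 152.9]
-20 2084 [130.7 137.4 209. ]
-10 5927 [141.9 197.8 204.4]
0 472 [140.  143.8 147.2]
10 354 [129.9 133.8 137.1]
20 277 [120.  123.8 127. ]
30 233 [109.6 113.5 117.2]
40 183 [100.3 103.6 107.2]
50 145 [90.5 93.8 96.7]
```

Request:
{"name": "move_arm", "arguments": {
  "increments": [
    [[0, -0.025, 0, 0], [-0.019, -0.025, 0, 0], [-0.015, -0.025, 0, 0], [-0.015, -0.025, 0, 0], [0, 0, 0, 0], [0, 0, 0, 0]]
  ]
}}

```text
t: 18.38
tool_pos: [0.5714, -0.3069, 0.1277]
tool_rot: [-2.1, 0.252, 2.095]
contact_force: [0.1, -5.4, 3.2]
opening: 0.0335
```

```bash
python3 -c "
from h import *;lean()"
```

```text
18.38 [ 0.5714 -0.3069  0.1277] yaw -103.5 board mm 16.5 -39.6 F [ 0.1 -5.4  3.2] open 0.0335 q6 2.77
-30 2297 [143.5 147.  170.8]
-20 1862 [150.5 154.6 221.4]
-10 5787 [157.6 210.3 216.8]
10 59 [137.5 138.9 140.3]
```

Request:
{"name": "move_arm", "arguments": {
  "increments": [
    [[-0.011, -0.028, 0, 0], [-0.011, -0.028, 0, 0], [-0.008, -0.03, 0, 0], [-0.008, -0.03, 0, 0], [0, 0, 0, 0], [0, 0, 0, 0]]
  ]
}}

```text
t: 18.93
tool_pos: [0.5776, -0.2764, 0.1354]
tool_rot: [-2.096, 0.246, 2.096]
contact_force: [-0.3, -0.6, 2.4]
opening: 0.0332
```

```bash
python3 -c "
from h import *;lean()"
```

```text
18.93 [ 0.5776 -0.2764  0.1354] yaw -103.5 board mm 15.5 -8.5 F [-0.3 -0.6  2.4] open 0.0332 q6 2.81
-30 2493 [160.1 162.6 184.2]
-20 1816 [164.6 166.9 229.1]
-10 5547 [168.4 218.3 224.4]
0 26 [169.4 170.1 170.3]
```

```bash
python3 - <<'E'
from h import *
im,b=repb();s,b2=repb('scene')
f=lambda i:cv2.cvtColor(i['pixels'],cv2.COLOR_RGB2BGR)
cv2.imwrite('pics/w5.png',np.hstack([cv2.resize(f(im),(400,300)),cv2.resize(f(s)[210:390,80:320],(400,300))]))
x,y,z=b.reshape(-1,3).T
# shoulder plane fit
m=(abs(x-15)<14)&(y>-40)&(y<-8)&(z>155)&(z<175); 
for _ in range(3):
    A=np.c_[y[m],np.ones(m.sum())];p=np.linalg.lstsq(A,z[m],rcond=None)[0]; m=m&(abs(p[0]*y+p[1]-z)<1.5)
print('shoulder',p,np.degrees(np.arctan(p[0])),y[m].min(),y[m].max(),m.sum())
# scene: leg side face points facing +x
x,y,z=b2.reshape(-1,3).T
for h in range(50,180,15):
    m=(abs(x-15)<25)&(abs(z-h)<5)&(abs(y)<70)
    if m.sum()>5: print(h,m.sum(),np.percentile(x[m],[5,95]).round(1),np.percentile(y[m],[3,50,97]).round(1))
E
```

```text
18.98 [ 0.5775 -0.2765  0.1354] yaw -103.5 board mm 15.4 -8.7 F [ 1.  -1.1  2.1] open 0.0331 q6 2.81
19.03 [ 0.5775 -0.2767  0.1353] yaw -103.5 board mm 15.4 -8.8 F [ 0.7 -0.1  2. ] open 0.0332 q6 2.81
shoulder [  0.32673722 175.27284317] 18.09414210277749 -39.99782060895986 -12.383986952429597 6073
50 295 [-4.6 38.3] [-2.7 41.5 58.8]
65 121 [ 1.7 32.3] [-8.5 22.9 26.9]
80 128 [ 1.9 32.5] [-13.5  17.7  21.2]
95 133 [ 2.4 32.4] [-18.6  12.   16. ]
110 132 [ 2.5 32.3] [-24.7   6.6  10.6]
125 135 [ 1.8 32.4] [-29.8   1.7   5.3]
140 62 [-1.7 36.6] [-4.6 -2.3 -0. ]
155 70 [-3.5 38.5] [-8.8 -2.8  2.5]
170 55 [-5.3 38.4] [-21.9  -0.5   2.8]
```

View pics/w5.png

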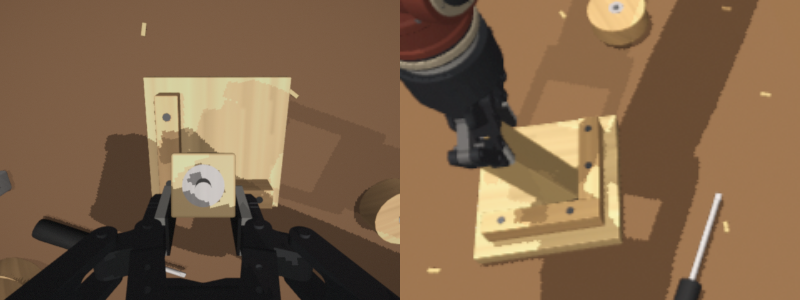

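Request:
{"name": "move_arm", "arguments": {
  "increments": [
    [[0, -0.027, 0, 0], [0, -0.027, 0, 0], [0, -0.027, 0, 0], [0, -0.027, 0, 0], [0, -0.024, 0, 0], [0, -0.02, 0, 0], [0, 0, 0, 0], [0, 0, 0, 0]]
  ]
}}

```text
t: 19.75
tool_pos: [0.586, -0.2394, 0.1347]
tool_rot: [-2.094, 0.246, 2.097]
contact_force: [0.3, -1.6, -0.6]
opening: 0.0334
```

```bash
cat >> h.py <<'E'
def check(name=None):
    im,b=repb();s,b2=repb('scene')
    x,y,z=b.reshape(-1,3).T;tx,ty=[(pose()[0]['tool_pos'][:2]-BO)@e*1e3 for e in (EX,EY)]
    m=(abs(x-tx)<14)&(y>ty-45)&(y<ty)&(z>155)&(z<178)
    if m.sum()>100:
        for _ in range(4):
            A=np.c_[x[m],y[m],np.ones(m.sum())];p=np.linalg.lstsq(A,z[m],rcond=None)[0]; m=m&(abs(p[0]*x+p[1]*y+p[2]-z)<1.5)
        print('shoulder slopes deg x,y',np.degrees(np.arctan(p[:2])).round(1),'y',np.percentile(y[m],[.5,99.5]).round(1),'z',np.median(z[m]).round(1),m.sum())
    x,y,z=b2.reshape(-1,3).T
    for h in range(50,170,15):
        m=(abs(x-17)<22)&(abs(z-h)<5)&(abs(y)<70)
        if m.sum()>5: print(h,m.sum(),np.percentile(x[m],[5,50,95]).round(1),np.percentile(y[m],[3,50,97]).round(1))
    if name:
        f=lambda i:cv2.cvtColor(i['pixels'],cv2.COLOR_RGB2BGR)
        cv2.imwrite('pics/'+name,np.hstack([cv2.resize(f(im),(400,300)),cv2.resize(f(s)[210:390,80:320],(400,300))]))
E
python3 -c "
from h import *;check()"
```

```text
19.75 [ 0.586  -0.2394  0.1347] yaw -103.5 board mm 15.2 29.4 F [ 0.3 -1.6 -0.6] open 0.0334 q6 2.87
19.8 [ 0.586  -0.2396  0.1347] yaw -103.5 board mm 15.1 29.2 F [ 0.2 -0.8 -1.5] open 0.0334 q6 2.87
shoulder slopes deg x,y [-0.   6.5] y [-7.  25.3] z 170.0 5111
50 211 [-1.2 22.7 35.6] [ 6.6 43.3 59. ]
65 87 [ 4.7 30.9 32.2] [ 3.6 28.1 34.9]
80 85 [ 3.9 30.9 32.1] [ 2.  26.5 33.8]
95 89 [ 2.8 30.9 32. ] [ 0.2 24.9 32.8]
110 87 [ 2.5 30.9 32.2] [-0.  23.5 31.7]
125 62 [ 2.  31.  32.2] [-3.4 13.8 30.5]
140 18 [-3.2 -2.1  9.4] [28.5 29.1 38.5]
155 35 [-3.3 -1.9 38.3] [32.9 38.2 40.3]
```

Request:
{"name": "move_arm", "arguments": {
  "increments": [
    [[0, -0.018, 0, 0], [0, -0.016, -0.01, 0], [0, 0, -0.01, 0], [0.006, 0, -0.006, 0], [0, 0, 0, 0], [0, 0, 0, 0]]
  ]
}}

```text
t: 20.35
tool_pos: [0.595, -0.2338, 0.134]
tool_rot: [-2.096, 0.249, 2.095]
contact_force: [-0.2, -1.7, -2.3]
opening: 0.0339
```

```bash
python3 -c "
from h import *;check('w6.png')"
```

```text
20.35 [ 0.595  -0.2338  0.134 ] yaw -103.5 board mm 22.5 36.9 F [-0.2 -1.7 -2.3] open 0.0339 q6 2.89
20.4 [ 0.5949 -0.2338  0.134 ] yaw -103.5 board mm 22.5 36.9 F [ 0.3 -0.6 -1.7] open 0.0333 q6 2.89
shoulder slopes deg x,y [-0.2  5.1] y [ 0.8 32.4] z 170.2 3894
50 205 [-2.  24.2 38.5] [ 9.1 44.9 59.3]
65 69 [10.7 38.  38.7] [ 5.  27.9 37.3]
80 75 [11.3 37.9 38.9] [ 5.3 28.8 36.8]
95 71 [ 9.2 38.1 38.8] [ 5.  29.3 36.7]
110 63 [13.2 38.2 38.9] [ 3.7 23.5 36.5]
125 39 [ 9.8 38.5 38.9] [ 3.  15.  36.2]
140 9 [4.2 5.2 7.7] [36.6 41.3 46.3]
155 19 [-0.3  5.   9. ] [41.1 45.2 48. ]
```

View pics/w6.png

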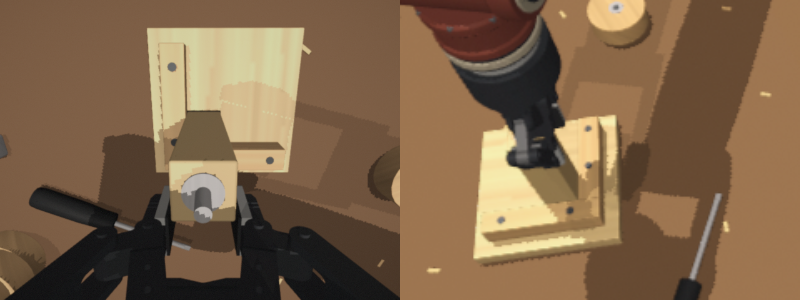

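Request:
{"name": "move_arm", "arguments": {
  "increments": [
    [[0.006, -0.004, -0.004, 0], [0.006, -0.004, -0.004, 0], [0, 0, 0, 0], [0, 0, 0, 0]]
  ]
}}

```text
t: 20.78
tool_pos: [0.5964, -0.2324, 0.1327]
tool_rot: [-2.094, 0.249, 2.099]
contact_force: [-5.1, 0.7, 6.6]
opening: 0.0336
```

```bash
python3 -c "
from h import *;check()"
```

```text
20.78 [ 0.5964 -0.2324  0.1327] yaw -103.5 board mm 23.6 38.6 F [-5.1  0.7  6.6] open 0.0336 q6 2.89
20.83 [ 0.5964 -0.2324  0.1326] yaw -103.5 board mm 23.6 38.6 F [-5.6  0.9  5.4] open 0.0335 q6 2.89
shoulder slopes deg x,y [-0.6  4.4] y [ 2.6 33.6] z 169.1 4158
50 190 [-1.8 23.  38.6] [10.5 45.1 58.9]
65 56 [11.2 38.2 38.9] [ 6.3 31.6 38. ]
80 56 [11.7 38.2 38.9] [ 5.6 30.4 37.8]
95 44 [11.5 38.4 38.9] [ 5.  30.7 37.5]
110 39 [ 9.3 38.6 38.9] [ 5.3 24.  37.2]
125 10 [ 6.6 10.8 38.9] [ 4.7 36.7 37.4]
140 11 [5.  5.6 7. ] [39.6 43.4 47.5]
155 19 [0.2 5.4 7.5] [43.  47.2 50. ]
```

Request:
{"name": "move_arm", "arguments": {
  "increments": [
    [[0, 0, 0, 0], [0, 0, 0, 0], [0, 0, 0, 0], [0, 0, 0, 0], [0, 0, 0, 0], [0, 0, 0, 0], [0, 0, 0, 0], [0, 0, 0, 0]]
  ],
  "gripper": 0.45
}}

```text
t: 21.55
tool_pos: [0.5971, -0.2323, 0.1311]
tool_rot: [-2.096, 0.249, 2.096]
contact_force: [0.1, 0.7, -0.9]
opening: 0.0468
```

```bash
python3 -c "
from h import *;check()"
```

```text
21.55 [ 0.5971 -0.2323  0.1311] yaw -103.5 board mm 24.3 38.9 F [ 0.1  0.7 -0.9] open 0.0468 q6 2.89
21.6 [ 0.5971 -0.2323  0.1312] yaw -103.5 board mm 24.3 38.9 F [ 0.7 -0.1 -0.2] open 0.0469 q6 2.89
shoulder slopes deg x,y [-1.8  4.3] y [ 3.7 35.1] z 168.9 4149
50 224 [-2.2 23.7 38.5] [10.1 44.8 59. ]
65 72 [11.4 37.6 38.6] [ 5.9 28.9 38.3]
80 81 [ 9.9 37.8 38.8] [ 8.  29.2 38.1]
95 72 [12.4 37.7 38.8] [ 5.9 26.1 38.1]
110 24 [ 6.3 18.1 38.8] [ 8.5 37.8 38.3]
125 8 [ 7.7 13.7 18.7] [37.5 37.8 38.2]
140 12 [-1.  -0.2  0.7] [39.1 44.4 48. ]
155 25 [-4.  -0.4  0.7] [40.7 47.2 50.3]
```

Request:
{"name": "move_arm", "arguments": {
  "increments": [
    [[0, 0, 0, 0], [0, 0, 0, 0], [0, 0, 0, 0], [0, 0, 0, 0], [-0.05, 0, 0, 0], [-0.1, 0, 0, 0], [-0.15, 0, 0, 0], [-0.15, 0, 0, 0], [-0.15, 0, 0, 0], [0, 0.15, 0, 0], [0, 0.15, 0, 0], [0, 0.15, 0, 0], [0, 0.15, 0, 0], [0, 0.1, 0, 0], [0, 0, 0, 0]]
  ],
  "gripper": 0
}}

```text
t: 22.9
tool_pos: [0.5542, -0.4072, 0.2819]
tool_rot: [-2.094, 0.256, 2.094]
contact_force: [0.3, -0.3, 0.8]
opening: 0.0852
```

```bash
python3 - <<'E'
from h import *
s,b2=repb('scene');t,bt=repb('top')
for nm,bb in (('scene',b2),('top',bt)):
    x,y,z=bb.reshape(-1,3).T
    for lo,hi in ((50,60),(60,90),(90,120),(120,150),(150,163),(165,172),(180,195)):
        m=(abs(x-21)<25)&(abs(y-21)<25)&(z>lo)&(z<hi)
        if m.sum()>3: print(nm,lo,hi,m.sum(),np.percentile(x[m],[3,50,97]).round(1),np.percentile(y[m],[3,50,97]).round(1))
    m=(abs(x-21)<22)&(abs(y-21)<22)&(z>164)&(z<173);print(nm,box(np.c_[x,y][m]/1e3),np.median(z[m]))
f=lambda i:cv2.cvtColor(i['pixels'],cv2.COLOR_RGB2BGR)
cv2.imwrite('pics/f.png',np.hstack([cv2.resize(f(s)[210:390,80:320],(400,300)),cv2.resize(f(t),(400,300))]))
W=cloud(t)
for n in ['wheel_a','tape','driver','glue','jar']:
    for r in ctrl.trace('top',n)[:1]: print(n,round(r['score'],2),np.round(r['pixel']))
E
```

```text
22.9 [ 0.5542 -0.4072  0.2819] yaw -103.8 board mm 23.0 -141.2 F [ 0.3 -0.3  0.8] open 0.0852 q6 2.64
22.95 [ 0.5551 -0.4048  0.2819] yaw -103.7 board mm 23.4 -138.6 F [-0.2 -0.1  0.1] open 0.0851 q6 2.64
scene 50 60 69 [11.3 37.7 38.9] [ 6.6 28.9 38.1]
scene 60 90 232 [ 8.6 37.8 39.2] [ 6.1 28.8 38.1]
scene 90 120 252 [ 8.5 37.8 39. ] [ 6.6 29.  38.2]
scene 120 150 271 [ 9.6 37.8 39.1] [ 6.5 27.8 38.3]
scene 150 163 128 [ 9.2 37.9 39. ] [ 6.  30.1 38.1]
scene 165 172 380 [ 5.8 24.6 38. ] [ 5.3 23.5 37.1]
scene 180 195 35 [18.5 22.6 25.5] [17.4 21.8 24.6]
scene (array([21.4, 21.2]), array([33.6, 35.5]), 89.3) 167.25014066637124
top 50 60 27 [ 2.6 10.  31.8] [ 8.3 38.1 40.2]
top 60 90 70 [ 2.4 11.4 34.6] [11.4 37.9 38.9]
top 90 120 76 [ 2.4  8.9 33.6] [ 8.5 37.9 38.9]
top 120 150 84 [ 2.5  9.  34.1] [ 8.  37.9 38.8]
top 150 163 43 [ 2.7  9.7 33.3] [ 7.1 37.9 39. ]
top 165 172 256 [ 3.4 18.2 35.5] [ 5.6 23.  37.6]
top 180 195 20 [16.5 19.6 23.3] [17.6 21.8 25.2]
top (array([19.7, 21.8]), array([34.1, 34.5]), 0.6) 168.0495953755995
wheel_a 0.71 [335. 370.]
tape 0.73 [169. 386.]
driver 0.68 [168. 382.]
glue 0.82 [167. 190.]
jar 0.84 [171. 306.]
```

View pics/f.png

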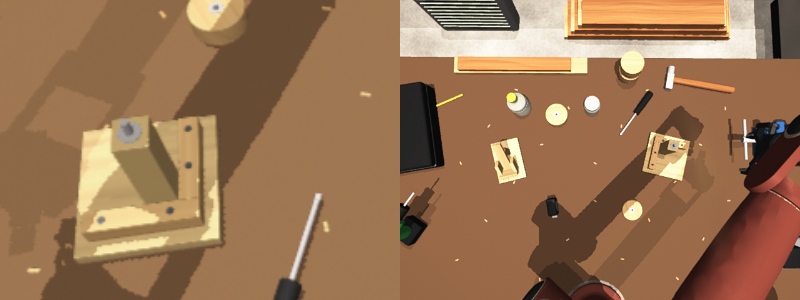

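The leg stands upright with its faces within about 1 mm of both battens. The scene crop shows it in the corner with the stud up and the arm clear, and the other things are where they were.

```bash
python3 -c "
from h import *;print(ctrl.finish_job())"
```

```text
the job is handed in; nothing more can be done
None
```

The table leg stands upright in the board's corner, rubber foot down and stud up, and the job was handed in at about 23 s of the 54 s allowed.

**How it went**
- The tool could only point down, so I turned the leg in a light grip. I pressed it on the cradle's top edge to bring it to the slope.
- On the first release it stopped at about 40°, with the foot corner caught on the stop. I gripped it again, moved it a few mm up the slope and let it drop. It then lay at 45.3° with the shoulder where it should be.
- I let go there, gripped it again near the stud, and tipped it upright against the batten at board y = +38. I then moved it up to the other batten and released it.

**Last checks, with the gripper open and about 16 cm away**
- **Upright:** the side faces are vertical to within the measurement, and the shoulder is at 167–168 mm (168 expected).
- **Square:** it sits within about 1° of the board.
- **Close to the battens:** the faces measured about 37–38 mm on both axes, against 38 mm for the battens. Any gap is about 1 mm or less, which is no better than the camera calibration.
- **Other things:** they looked unmoved. The detector found the jar, glue bottle and driver, and one of the wheels, within a few pixels of where they began. Its tape report was wrong (it marked the driver), and I checked the tape and the other wheel only by eye.

**Checks that disagreed or stay open**
- The two cameras differ by about 1.7 mm on the leg's x position.
- While levering the leg in the cradle, the wrist force reached about 55 N (limit 120 N). At that moment the gripper's body was close to the leg's shoulder. I could not tell whether they touched, so I cannot rule out part of that load counting towards the 40 N body limit.

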